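# Take the static off a weighing cup

### The job

The plastic cup on the balance pan has picked up static. Slide the glass draught-shield door that faces the antistatic gun fully open, squeeze the gun's trigger slowly and smoothly until it is fully home, let it back out just as slowly (a second or more each way, never letting it snap back, or the charge is not neutralised), then slide the door completely shut again so that the cup can be weighed. Do not disturb the cup on the pan or the things standing round about.

Things in the scene. Friction and masses are not known exactly. Their poses are not given: they have to be found in the camera images.
- balance: White analytical balance, fixed, 222 deep (x) x 196 wide (y) x 235 mm high, with a glass draught shield. Origin: centre of its underside; x points from the front console to the rear tower, y to its left. The right-hand (-y) glass wall, facing the gun, is the sliding door, pane at y = -0.090, tracks out to y = -0.098 at heights 50-56 and 225-235 mm. The other panes are fixed.
- shield_door (a joint): Sliding glass door of the balance, m: 0 = shut, 0.09 = fully open (it moves back along the balance's +x; its rear end then stands 40 mm out behind the tower). Starts shut or up to 0.02 ajar. About 1 N of friction; it stays where it is left.
- door_handle (a point): Middle of the door's handle, an upright grey tab near the door's front upper corner: 12 mm thick (balance x), 40 mm high (z 0.175 to 0.215), its end 13 mm outwards (-y) of the point, its wider foot 17 mm and the pane 23 mm inwards. Moves with the door; at joint 0 it is at (-0.051, -0.1145, 0.195) in the balance's frame. Can be pushed on either face or pinched from above. Axes as the balance's.
- gun_stand: Fixed low rod stand (nothing above 166 mm) with a white pistol-shaped antistatic gun clamped on its side. Origin: worktop under the rod. Barrel level along +y at x = -0.045, z = 0.115, 33 mm thick, muzzle at y = 0.066, aimed at the cup through the door. Grip level along -x from the barrel to x = -0.150, 24 to 30 mm wide (y), 28 mm high; below it only the base plate, 12 mm high.
- grip_back (a point): Middle of the back (-y) face of the gun's fixed grip, where the palm rests, 0.115 above the worktop. Axes as the stand's.
- trigger (a joint): The gun's sprung trigger, rad: 0 = at rest, 0.30 = squeezed home on its stop. Turns about an upright pin at (-0.068, 0.008) in the stand's frame; the pad swings towards the grip, along the stand's -y. The spring needs about 4 N at the pad to start and 10 N when home, and throws the trigger back at once if it is let go.
- trigger_pad (a point): Point on the front (+y) face of the trigger where a finger presses, 42 mm from the pin, height 0.115; moves 12 mm from rest to home. The grey lever is 64 mm long with a curled tip, 8 mm thick, 18 mm high; at rest it points along -x, slanting 0.20 rad to +y. At rest the pad lies 49 mm in y from the grip's back; more than 85 mm beside it (+y) is free. Axes as the stand's, turned by the joint.
- pan (a point): Centre of the top of the balance pan (steel disc 80 mm across), 62 mm above the worktop.
- weigh_cup: Clear plastic sample cup, 60 mm across, 62 mm high, standing on the pan inside the shield. Origin: centre of its underside, z up. Not to be touched.
- spare_cup: Clear plastic sample cup like the other, on the worktop; bystander.
- label_roll: Roll of labels, 85 mm across, 62 mm high; bystander.
- thermo_clock: Thermometer clock, 45 x 96 x 120 mm high; bystander.
- calculator: Desk calculator, 107 x 118 x 69 mm; bystander.

How it is judged (in metres and radians):
On the way, in this order (a step that is already met when the one before it is completed fails the run):
1. the shield door is slid open, at least 80 of its 90 mm (value of joint shield_door above 0.08 m), for 0.2 s.
2. with the door open, the trigger is eased in slowly: it spends at least 0.35 s between 0.04 and 0.26 rad (value of joint trigger between 0.04 and 0.26 rad and value of joint shield_door above 0.08 m), for 0.35 s.
3. with the door open, the trigger is squeezed home (at least 0.27 of 0.30 rad) (value of joint trigger above 0.27 rad and value of joint shield_door above 0.08 m), for 0.2 s.
4. with the door open, the trigger is eased back out slowly: it spends at least 0.35 s between 0.04 and 0.26 rad (all of step 2), for 0.35 s.
5. with the door still open, the trigger is let back out (below 0.03 rad) (value of joint trigger below 0.03 rad and value of joint shield_door above 0.08 m), for 0.2 s.
At the end, for the whole second after the job is handed in: The shield door is shut to within 4 mm, the trigger is fully out (below 0.03 rad), and the cup stands upright and at rest on the pan, within 20 mm of its centre (value of joint shield_door below 0.004 m and value of joint trigger below 0.03 rad and horizontal distance between weigh_cup and pan below 0.02 m and height (world z) of weigh_cup above 0.057 m and angle between weigh_cup's own z axis and vertical below 0.1 rad and linear speed of weigh_cup below 0.02 m/s); the robot touches nothing.
It fails at once if the trigger was snatched or snapped back (faster than 4 rad/s; let go, it flies back well above that) (velocity of joint trigger above 4 rad/s or velocity of joint trigger below -4 rad/s).
It fails at once if the cup on the pan was shifted more than 8 mm (distance of weigh_cup from where it was at the start of the episode above 0.008 m).
It fails at once if a bystander was shifted more than 20 mm (distance of any of spare_cup, label_roll, thermo_clock, calculator from where it was at the start of the episode above 0.02 m).
It also fails if it takes over 70 s, if anything falls off the work surface, if the arm or the gripper's body presses on something with over 40 N, if the wrist force passes 120 N, or if a joint passes its speed limit or range.

### The arm

A 6-joint arm with a two-finger parallel gripper is mounted at the origin on a cart in front of the work surface, level with it; the furniture and walls round the work are solid. World frame = base frame: x ahead of the robot, y to its left, z up, the work surface at z = 0. Lengths are in m, angles in degrees, forces in N, time in s.
With the tool pointing down it reaches from about 0.375 to 0.9 m from the base axis. Payload 3.1 kg.
Tool frame: the origin (TCP) lies midway between the tips of the shut fingers; the grasp point (between the pads) lies 19 mm behind it; z points along the fingers, y is the line along which they close (so a half turn about z gives the same grasp; the last joint's range is limited). The gripper opens to 87 mm and grips with 3 to 60 N. Pads are 19 mm wide; open, the fingers measure 117 mm over their backs; the gripper's body (75 mm by 190 mm) begins 51 mm behind the grasp point.
Start: joints at [-87.462, 30.224, 82.088, -0, 67.689, -10.227], TCP at [0.138, -0.61, 0.223] pointing down, gripper open.
Joint ranges: [-176.69, 176.69], [-43.24, 126.21], [12.49, 139.97], [-82, 262], [0, 151.66], [-163.58, 163.58]. Speed limits (degrees/s): [159.86, 159.86, 180, 180, 180, 180].

### API

Orientations are given as a 3x3 rotation matrix whose columns are the frame's x, y, z axes.
In Python, from rig import read_state, optics, bot gives the robot as it stands. The module is installed in compiled form; this text tells all that it offers.
- The arm moves only by the tool send_rows, never from a script. Its argument "commands" is a list of rows, each a list of 7 numbers: the turn, a rotation vector about the tool's x, y, z in units of 5 degrees (1.0 is 5 degrees), then the shift along the tool's x, y, z in units of 30 mm (1.0 is 30 mm), then the opening, from 0 (shut) to 1 (fully open). In form: [[rx, ry, rz, tx, ty, tz, gripper], ...]. A call has 1 to 20 rows; each row is the pose to reach, as a shift and turn from the pose commanded when the call began, along the tool's axes at that moment; what a row does not reach only later rows make up. A row lasts 1/12 s, in which the tool goes at most 41.7 mm and 7.16 degrees, less where a joint would pass 70% of its speed; a pose out of reach is approached as far as the arm can. A call with a gripper value outside its range is refused whole. The fingers move at their own pace and stop on an object; the grip force is fixed at half the most. Time passes only in rows, so rows that repeat a pose let the fingers close. It gives the time, the measured TCP pose, the force, the opening and the grip force at its end, in the units of the state.
- read_state(): the state, without advancing time (a new reading comes with each control period).
- optics.capture(name): name is "side" or "top" or "wrist"; returns a dict with "image" (420x560x3 uint8, blue, green, red), "intrinsics" (3x3 intrinsics, pixels), "extrinsics" (4x4, takes a point from world to camera coordinates); the wrist camera has in their place "T_tool_cam" (4x4, takes a point from camera to tool coordinates, whose origin is the TCP and whose axes are the flange's). Camera axes: x right, y down, z forward; pixel columns grow to the right and rows downward; lengths in m; the calibration is good to about 2 mm. The wrist camera is an equidistant fisheye: a pixel r from the principal point sees the ray r / f radians off the axis. A picture is of the moment at which its call begins: read the wrist's pose just before it. There is no depth.
- bot.hand_in(): hands the job in; it is judged then, once.
The state is a dict: "time_s": time; "joint_positions": joint angles; "qvel": joint speeds; "tau": joint torques, N m; "position": TCP position; "tcp_rot": TCP orientation; "force": force on the tool from outside, world axes, zero at the start; "moment": the same for the moment, N m; "opening": opening from 0.0 (shut) to 1.0 (fully open); "grasp_force": force on a finger pad.
Only numpy, scipy, OpenCV 4.12 (cv2) and the standard library are available. Lean on these libraries where they do the work, as an engineer would, in place of code of your own. Each camera call takes 0.05 s, during which the arm holds its last target. There are 200 camera calls.

## Working session

There is one attempt and no reset: what is moved stays moved. The work goes in short steps, Python scripts to look and compute and a tool call to move; the robot and the scene stay as the last step left them, time stands still between calls to the robot, and variables do not carry over. Pictures are saved under pics/ and viewed, at most 10 in all, crops included, and the job is handed in when it is done.

Besides the shell and the picture viewer there is one more tool, called as name([rows], argument=value, ...), one row to a line, values as JSON. send_rows: Moves the arm, as the interface text tells. Its arguments: {"type":"object","properties":{"commands":{"type":"array","items":{"type":"array","items":{"type":"number"}}}},"required":["commands"]}

```bash
mkdir -p pics
python3 - <<'E'
from rig import read_state, optics
import cv2,numpy as np
s=read_state();print(s['time_s'],s['position'],np.round(s['tcp_rot'],3).tolist(),s['opening'])
for n in['side','top']:
    d=optics.capture(n);cv2.imwrite(f'pics/{n}0.png',d['image']);np.savez(f'{n}0.npz',**d)
    print(n,np.round(d['intrinsics'],1).tolist(),np.round(d['extrinsics'],4).tolist())
d=optics.capture('wrist');cv2.imwrite('pics/w0.png',d['image']);np.savez('w0.npz',pos=s['position'],rot=s['tcp_rot'],**d);print(np.round(d['T_tool_cam'],3).tolist())
E
```

```text
0.0 [ 0.13809099 -0.60880571  0.22158509] [[0.975, 0.221, -0.0], [0.221, -0.975, 0.002], [0.0, -0.002, -1.0]] 0.9986184762383934
side [[540.2, 0.0, 282.0], [0.0, 540.2, 207.8], [0.0, 0.0, 1.0]] [[-0.0926, -0.9957, 0.0033, -0.1612], [-0.689, 0.0617, -0.7222, 0.4767], [0.7188, -0.0692, -0.6917, 0.9707], [0.0, 0.0, 0.0, 1.0]]
top [[528.5, 0.0, 289.4], [0.0, 528.5, 212.1], [0.0, 0.0, 1.0]] [[-0.1368, -0.9906, -0.0037, -0.1326], [-0.7778, 0.1097, -0.6189, 0.5198], [0.6135, -0.0818, -0.7855, 1.1094], [0.0, 0.0, 0.0, 1.0]]
[[-0.001, -0.955, -0.297, 0.083], [1.0, -0.001, -0.001, 0.002], [0.001, -0.297, 0.955, -0.163], [0.0, 0.0, 0.0, 1.0]]
```

View pics/side0.png

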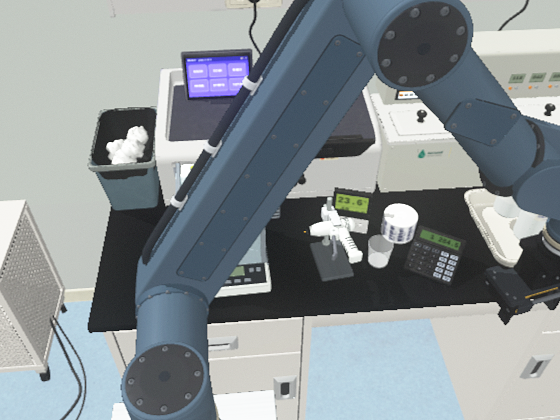

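View pics/top0.png

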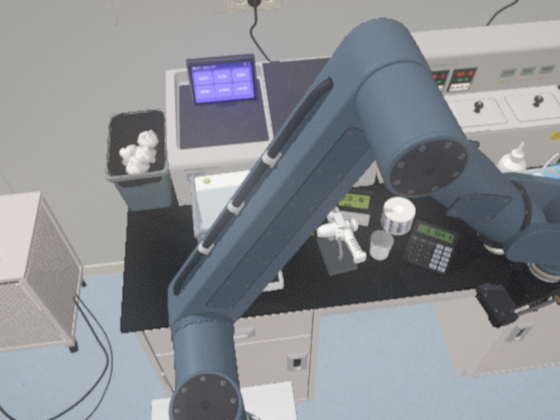

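The side view shows the arm hiding most of the balance, with its console around (250,275). The gun is at (335,235), the base plate at (330,262), and the bystanders are to the right of the gun. I'll get rough positions from rays.

```bash
cat > h.py <<'E'
import numpy as np,cv2
from rig import read_state, optics
def ray(d,p):
    K,T=d['intrinsics'],d['extrinsics'];R=T[:3,:3];c=-R.T@T[:3,3]
    return c,R.T@(np.linalg.inv(K)@np.array([p[0],p[1],1.]))
def wray(d,p):
    K=d['intrinsics'];x=(p[0]-K[0,2])/K[0,0];y=(p[1]-K[1,2])/K[1,1];r=np.hypot(x,y)+1e-12
    v=np.array([x/r*np.sin(r),y/r*np.sin(r),np.cos(r)]);T=d['T_tool_cam'];R=d['rot']
    return d['pos']+R@T[:3,3],R@(T[:3,:3]@v)
def wproj(d,P):
    T=d['T_tool_cam'];q=T[:3,:3].T@(d['rot'].T@(np.array(P)-d['pos'])-T[:3,3]);K=d['intrinsics']
    n=np.hypot(q[0],q[1]);r=np.arctan2(n,q[2]);return K[0,0]*r*q[0]/n+K[0,2],K[1,1]*r*q[1]/n+K[1,2]
def proj(d,P):
    q=d['extrinsics'][:3,:3]@np.array(P)+d['extrinsics'][:3,3];q=d['intrinsics']@q;return q[:2]/q[2]
def onz(cr,z):
    c,r=cr;return c+r*(z-c[2])/r[2]
def meet(*crs):
    A=np.zeros((3,3));b=np.zeros(3)
    for c,r in crs:
        r=r/np.linalg.norm(r);M=np.eye(3)-np.outer(r,r);A+=M;b+=M@c
    X=np.linalg.solve(A,b);return X,[np.linalg.norm((np.eye(3)-np.outer(r,r)/(r@r))@(X-c)) for c,r in crs]
def snap(tag):
    for n in['side','top']:
        d=optics.capture(n);cv2.imwrite(f'pics/{n}{tag}.png',d['image']);np.savez(f'{n}{tag}.npz',**d)
    s=read_state();d=optics.capture('wrist');cv2.imwrite(f'pics/w{tag}.png',d['image'])
    np.savez(f'w{tag}.npz',pos=s['position'],rot=s['tcp_rot'],**d)
E
python3 - <<'E'
from h import *
d=np.load('side0.npz')
for n,p,z in[('plate c',(332,262),.012),('barrel muzzle',(308,231),.115),('grip end',(358,254),.115),('bal front right',(270,290),.03),('balance front left-ish',(212,295),.03),('cup',(378,262),0),('clock top',(350,195),.12),('roll',(400,240),0),('calc',(432,280),0),('table L front',(92,325),0),('tabLback',(118,210),0),('printer wall base',(320,190),0)]:
    print(n,np.round(onz(ray(d,p),z),3))
E
```

```text
plate c [ 0.459 -0.327  0.012]
barrel muzzle [ 0.47  -0.266  0.115]
grip end [ 0.39  -0.367  0.115]
bal front right [ 0.374 -0.169  0.03 ]
balance front left-ish [ 0.371 -0.038  0.03 ]
cup [ 0.458 -0.442  0.   ]
clock top [ 0.577 -0.383  0.12 ]
roll [ 0.526 -0.515  0.   ]
calc [ 0.391 -0.558  0.   ]
table L front [0.336 0.229 0.   ]
tabLback [0.703 0.218 0.   ]
printer wall base [ 0.734 -0.338  0.   ]
```

send_rows([
  [0,0,0,0,0,-6.7,1],
  [0,0,0,0,0,-6.7,1],
  [0,0,0,0,0,-6.7,1],
  [0,0,0,11.7,-9.6,-6.7,1],
  [0,0,0,11.7,-9.6,-6.7,1],
  [0,0,0,11.7,-9.6,-6.7,1],
  [0,0,0,11.7,-9.6,-6.7,1],
  [0,0,0,11.7,-9.6,-6.7,1],
  [0,0,0,11.7,-9.6,-6.7,1],
  [0,0,0,11.7,-9.6,-6.7,1],
  [0,0,0,11.7,-9.6,-6.7,1],
  [0,0,0,11.7,-9.6,-6.7,1],
  [0,0,0,11.7,-9.6,-6.7,1],
  [0,0,0,11.7,-9.6,-6.7,1],
  [0,0,0,11.7,-9.6,-6.7,1],
  [0,0,0,11.7,-9.6,-6.7,1],
  [0,0,0,11.7,-9.6,-6.7,1],
  [0,0,0,11.7,-9.6,-6.7,1],
])

```text
time_s: 1.65
position: [0.416, -0.2519, 0.423]
tcp_rot: [[0.976, 0.22, -0.001], [0.22, -0.976, 0.0], [-0.001, -0.001, -1.0]]
force: [-0.0, -0.7, 0.8]
opening: 0.998
grasp_force: 0.0
```

Run:
```python
from h import *
snap('1');d=np.load('w1.npz');print(d['pos'],d['rot'].round(3).tolist(),d['intrinsics'].round(1).tolist(),read_state()['joint_positions'])
```

```text
[ 0.41591764 -0.2522691   0.42302136] [[0.976, 0.218, -0.001], [0.218, -0.976, 0.001], [-0.001, -0.001, -1.0]] [[325.2, 0.0, 280.7], [0.0, 325.2, 205.2], [0.0, 0.0, 1.0]] [-4.44158241e+01  8.44474149e+00  8.34898848e+01 -1.37787007e-02
  8.81186948e+01  3.29718110e+01]
```

View pics/w1.png

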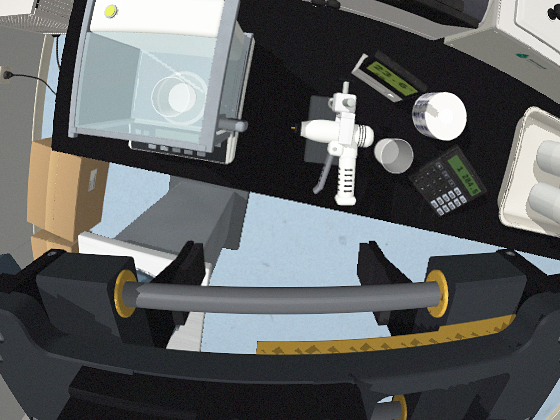

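The wrist view shows the door handle at about (237,126), the gun grip running from (345,125) to (345,205), the trigger lever at about (322,178), the stand rod near (347,90) and the weigh cup at (178,98). I'll take a second view for triangulation.

send_rows([
  [0,0,0,4,0,2,1],
  [0,0,0,4,0,2,1],
  [0,0,0,4,0,2,1],
  [0,0,0,4,0,2,1],
  [0,0,0,4,0,2,1],
  [0,0,0,4,0,2,1],
])

```text
time_s: 2.3
position: [0.5331, -0.2253, 0.363]
tcp_rot: [[0.975, 0.22, -0.002], [0.22, -0.975, 0.0], [-0.002, -0.001, -1.0]]
force: [-0.1, -0.9, 0.7]
opening: 1.0
grasp_force: 0.0
```

Run:
```python
from h import *
snap('2');d=np.load('w2.npz');print(d['pos'],d['rot'].round(3).tolist())
a=cv2.imread('pics/w1.png')[60:220,180:400];b=d['image'];
h=read_state()
# crops: handle+gun in view 1 (x3.4), whole w2 kept separately
cv2.imwrite('pics/c1.png',cv2.resize(a,None,fx=3.6,fy=3.6,interpolation=cv2.INTER_CUBIC))
```

```text
[ 0.53282022 -0.2255781   0.36458101] [[0.976, 0.219, 0.0], [0.219, -0.976, -0.001], [0.0, 0.001, -1.0]]
```

View pics/c1.png

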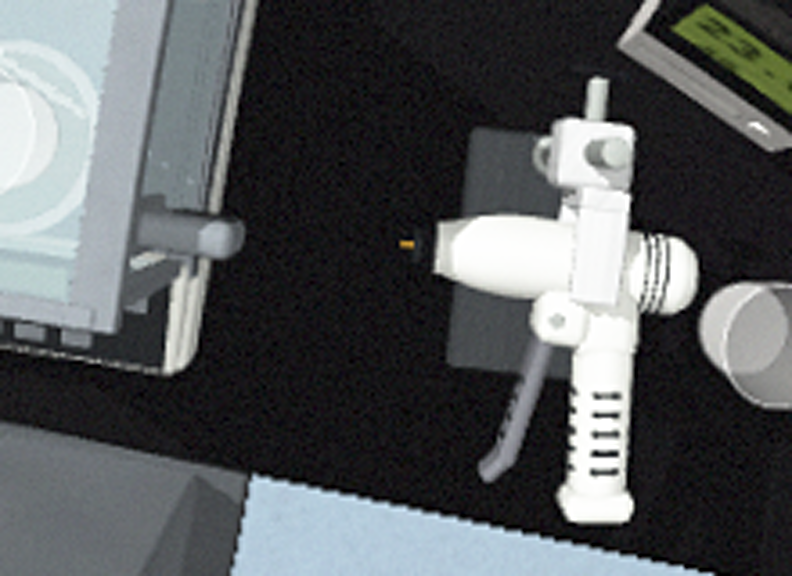

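View pics/w2.png

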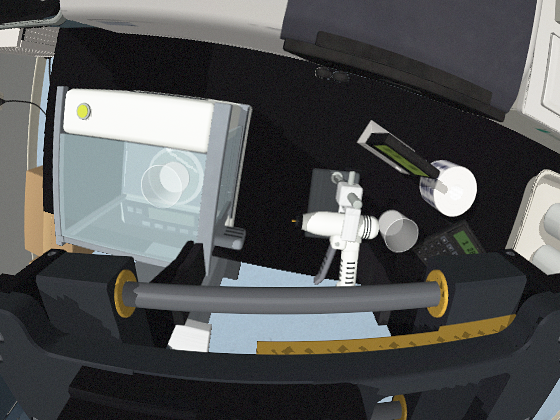

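View 1 crop (px = 180+u/3.6, 60+v/3.6): handle outer end at (230,236), track's outer top edge from (168,0) to (120,330), muzzle (435,247), barrel rear (697,275), grip end (595,520), pin (556,320), trigger tip (488,470). View 2: handle end at about (240,238), muzzle (304,222).

```bash
python3 - <<'E'
from h import *
d=np.load('w1.npz');e=np.load('w2.npz')
f=lambda u,v:(180+u/3.6,60+v/3.6)
def P(n,u,v,z):
    X=onz(wray(d,f(u,v)),z);print(n,X.round(4));return X
m=P('muzzle',435,247,.115);r=P('rear',697,276,.115);g=P('gripend',595,522,.115);pin=P('pin',556,320,.13);tip=P('tip',486,472,.115)
P('gripL',570,440,.115);P('gripR',632,440,.115)
P('gripLup',577,360,.115);P('gripRup',634,360,.115);l0=P('lever L up',528,350,.115);P('lever R up',552,355,.124);
P('lever L low',497,440,.115)
a=P('track',168,0,.235);b=P('track',120,330,.235);v=a-b;print('bal yaw',np.degrees(np.arctan2(v[1],v[0])))
v=r-m;print('gun yaw from barrel',np.degrees(np.arctan2(v[0],-v[1])), 'len',np.linalg.norm(v))
h=P('handle end top',232,238,.215)
print('handle meet',meet(wray(d,f(232,238)),wray(e,(240,238))))
print('muzzle meet',meet(wray(d,f(435,247)),wray(e,(304,222))))
print('pin meet',meet(wray(d,f(556,320)),wray(e,(335,243))))
for z in(.0,): P('cup',745,345,.03)
print('wcup',onz(wray(d,(178,98)),.09))
E
python3 - <<'E'
import cv2
a=cv2.imread('pics/w2.png')[80:300,190:390]
cv2.imwrite('pics/c2.png',cv2.resize(a,None,fx=2.7,fy=2.7,interpolation=cv2.INTER_CUBIC))
E
```

```text
muzzle [ 0.4731 -0.2701  0.115 ]
rear [ 0.4879 -0.3782  0.115 ]
gripend [ 0.376  -0.3637  0.115 ]
pin [ 0.457  -0.3222  0.13  ]
tip [ 0.3869 -0.3124  0.115 ]
gripL [ 0.4082 -0.3436  0.115 ]
gripR [ 0.4143 -0.3695  0.115 ]
gripLup [ 0.4416 -0.3377  0.115 ]
gripRup [ 0.4473 -0.3612  0.115 ]
lever L up [ 0.4409 -0.3168  0.115 ]
lever R up [ 0.4423 -0.3253  0.124 ]
lever L low [ 0.4013 -0.3136  0.115 ]
track [ 0.5362 -0.1676  0.235 ]
track [ 0.4348 -0.1732  0.235 ]
bal yaw 3.1382163784339445
gun yaw from barrel 7.777253717895238 len 0.10908670463693823
handle end top [ 0.4675 -0.1996  0.215 ]
handle meet (array([ 0.46554456, -0.19638478,  0.19314572]), [np.float64(0.0011087949666161816), np.float64(0.0011087949666161332)])
muzzle meet (array([ 0.47365092, -0.27106292,  0.11837453]), [np.float64(0.0012387214254245104), np.float64(0.0012387214254244625)])
pin meet (array([ 0.4561821 , -0.32156686,  0.12557359]), [np.float64(0.001486707707159782), np.float64(0.0014867077071597887)])
cup [ 0.4594 -0.4375  0.03  ]
wcup [ 0.48152671 -0.0755936   0.09      ]
```

View pics/c2.png

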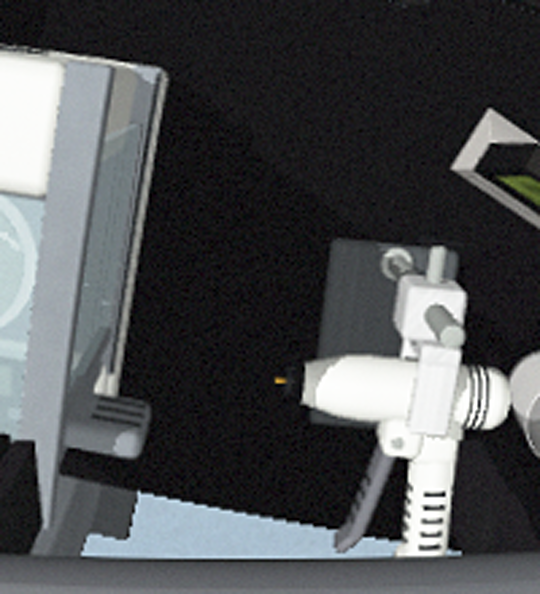

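Measurements agree with the given sizes: handle near (0.467,-0.187), balance yaw about 3°. Gun yaw is about 8°, the pin is at (0.457,-0.322) and the pad face is near (0.415,-0.315). Next I'll turn the tool so the fingers straddle the handle along balance x.

send_rows([
  [0,0,-4,-0.5,-0.4,0,1],
  [0,0,-8,-1.0,-0.8,0.5,1],
  [0,0,-12,-1.86,-1.68,1,1],
  [0,0,-16.1,-1.86,-1.68,1.6,1],
  [0,0,-16.1,-1.86,-1.68,2.1,1],
  [0,0,-16.1,-1.86,-1.68,2.1,1],
  [0,0,-16.1,-1.86,-1.68,2.1,1],
  [0,0,-16.1,-1.86,-1.68,2.1,1],
  [0,0,-16.1,-1.86,-1.68,2.1,1],
  [0,0,-16.1,-1.86,-1.68,2.1,1],
  [0,0,-16.1,-1.86,-1.68,2.1,1],
  [0,0,-16.1,-1.86,-1.68,2.1,1],
  [0,0,-16.1,-1.86,-1.68,2.1,1],
  [0,0,-16.1,-1.86,-1.68,2.1,1],
  [0,0,-16.1,-1.86,-1.68,2.1,1],
])

```text
time_s: 3.7
position: [0.468, -0.1882, 0.3014]
tcp_rot: [[-0.055, 0.998, 0.001], [0.998, 0.055, -0.001], [-0.001, 0.001, -1.0]]
force: [0.2, 0.5, -0.3]
opening: 1.001
grasp_force: 0.0
```

Run:
```python
from h import *
snap('3');d=np.load('w3.npz');print(d['pos'],d['rot'].round(3).tolist(),read_state()['joint_positions'].round(1))
e=np.load('w2.npz')
for P in[(.4675,-.187,.215),(.4675,-.2,.215),(.4675,-.187,.175)]: print(P,wproj(d,P),wproj(e,P))
```

```text
[ 0.46812006 -0.18799081  0.30098165] [[-0.056, 0.998, 0.001], [0.998, 0.056, -0.0], [-0.001, 0.001, -1.0]] [-34.6  15.6  93.2  -0.   71.2 -37.8]
(0.4675, -0.187, 0.215) (np.float64(278.14303413084247), np.float64(207.94025351008662)) (np.float64(230.3357901609352), np.float64(242.58025309279705))
(0.4675, -0.2, 0.215) (np.float64(277.3113690473786), np.float64(223.0703404039654)) (np.float64(242.3170642824787), np.float64(245.1509594782612))
(0.4675, -0.187, 0.175) (np.float64(278.4552424974094), np.float64(194.689854106534)) (np.float64(235.22214026878765), np.float64(228.80012310794112))
```

View pics/w3.png

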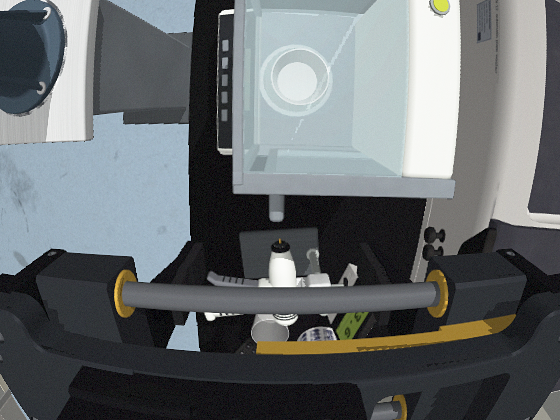

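The picture shows the handle right where predicted: columns 270–284, outer end at row 222. Now I'll descend, narrow the fingers round it and push.

send_rows([
  [0,0,0,0,0,1,1],
  [0,0,0,0,0,2,1],
  [0,0,0,0,0,3,1],
  [0,0,0,0,0,3.6,1],
  [0,0,0,0,0,3.6,1],
  [0,0,0,0,0,3.6,0.4],
  [0,0,0,0,0,3.6,0.4],
  [0,0,0,0,0,3.6,0.4],
  [0,0,0,0,0,3.6,0.4],
  [0,0,0,0,0,3.6,0.4],
  [0,0,0,0,0,3.6,0.4],
])

```text
time_s: 4.77
position: [0.4687, -0.188, 0.1934]
tcp_rot: [[-0.057, 0.998, 0.001], [0.998, 0.057, -0.001], [-0.001, 0.001, -1.0]]
force: [-1.3, -0.1, 0.2]
opening: 0.629
grasp_force: 0.0
```

send_rows([
  [0,0,0,0,0.2,0,0.4],
  [0,0,0,0,0.4,0,0.4],
  [0,0,0,0,0.6,0,0.4],
  [0,0,0,0,0.8,0,0.4],
  [0,0,0,0,1.0,0,0.4],
  [0,0,0,0,1.2,0,0.4],
  [0,0,0,0,1.4,0,0.4],
  [0,0,0,0,1.6,0,0.4],
  [0,0,0,0,1.8,0,0.4],
  [0,0,0,0,2.0,0,0.4],
  [0,0,0,0,2.2,0,0.4],
  [0,0,0,0,2.3,0,0.4],
  [0,0,0,0,2.4,0,0.4],
  [0,0,0,0,2.4,0,0.4],
])

```text
time_s: 5.93
position: [0.541, -0.1835, 0.1926]
tcp_rot: [[-0.057, 0.998, 0.001], [0.998, 0.057, 0.0], [0.0, 0.001, -1.0]]
force: [-0.3, -0.8, -0.5]
opening: 0.401
grasp_force: 0.0
```

send_rows([
  [0,0,0,0,0.1,0,0.4],
  [0,0,0,0,0.2,0,0.4],
  [0,0,0,0,0.3,0,0.4],
  [0,0,0,0,0.4,0,0.4],
  [0,0,0,0,0.5,0,0.4],
  [0,0,0,0,0.5,0,0.4],
])

```text
time_s: 6.43
position: [0.5465, -0.1829, 0.192]
tcp_rot: [[-0.06, 0.998, -0.021], [0.998, 0.06, 0.001], [0.002, -0.021, -1.0]]
force: [-19.5, -4.5, 10.9]
opening: 0.404
grasp_force: 9.5
```

Run:
```python
from h import *
snap('4');d=np.load('w4.npz');print(d['pos'])
p=d['pos']
for dx in(-.0115,0): print(wproj(d,p+np.array([dx,0,.0215])),wproj(d,p+np.array([dx,-.013,.0215])))
cv2.imwrite('pics/c4.png',cv2.resize(d['image'][60:290,150:400],None,fx=2.6,fy=2.6,interpolation=cv2.INTER_CUBIC))
```

```text
[ 0.54651012 -0.18290157  0.19203312]
(np.float64(253.89695931446118), np.float64(274.18525282501685)) (np.float64(253.36298455682268), np.float64(295.8173196905833))
(np.float64(276.92700796576776), np.float64(275.72501510201243)) (np.float64(275.59473795812244), np.float64(297.3338551416787))
```

View pics/c4.png

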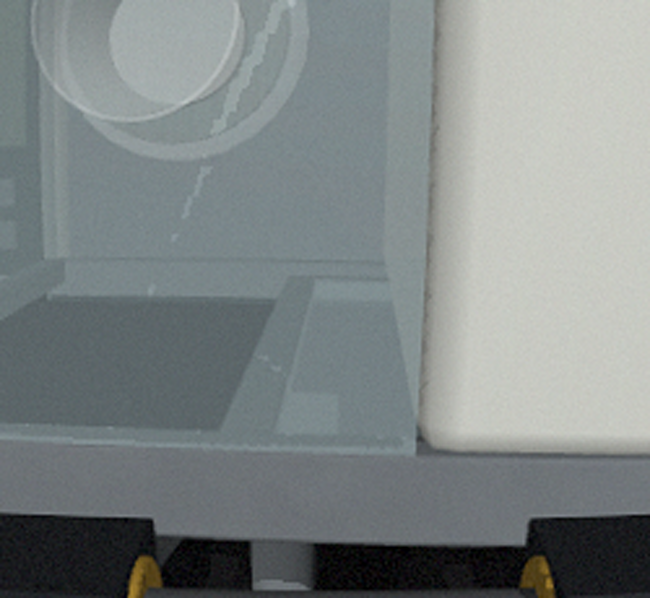

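Run:
```python
from h import *
d=np.load('w3.npz')
for p,z in[((233,194),.235),((454,196),.235),((463,0),.235),((218,155),.05),((218,155),.03)]: print(p,onz(wray(d,p),z).round(4))
e=np.load('w2.npz');c=lambda u,v:(190+u/2.7,80+v/2.7)
for p,z in[(c(112,62),.235),(c(168,68),.05),(c(168,68),.03)]: print(onz(wray(e,p),z).round(4))
print(read_state()['force'],read_state()['time_s'])
```

```text
(233, 194) [ 0.4336 -0.1717  0.235 ]
(454, 196) [ 0.6086 -0.1629  0.235 ]
(463, 0) [ 0.6017 -0.0034  0.235 ]
(218, 155) [ 0.3873 -0.1722  0.05  ]
(218, 155) [ 0.3836 -0.1754  0.03  ]
[ 0.6092 -0.1649  0.235 ]
[ 0.6086 -0.1678  0.05  ]
[ 0.6083 -0.1661  0.03  ]
[-17.96347645  -3.21031165  10.04866525] 6.5833
```

The door is fully open: handle x of 0.535 against an expected 0.536. I'll back off and lift.

send_rows([
  [0,0,0,0,-0.2,0,0.4],
  [0,0,0,0,-0.4,0,0.4],
  [0,0,0,0,-0.7,0,0.4],
  [0,0,0,0,-0.7,0,0.4],
  [0,0,0,0,-0.7,-1,0.4],
  [0,0,0,0,-0.7,-2,0.4],
  [0,0,0,0,-0.7,-3,0.2],
  [0,0,0,0,-0.7,-4,0],
  [0,0,0,0,-0.7,-4,0],
  [0,0,0,0,-0.7,-4,0],
])

```text
time_s: 7.42
position: [0.5357, -0.1844, 0.3148]
tcp_rot: [[-0.057, 0.998, 0.005], [0.998, 0.057, -0.003], [-0.003, 0.005, -1.0]]
force: [-0.5, 0.6, -0.3]
opening: 0.185
grasp_force: 0.0
```

send_rows([
  [0,0,1,-0.4,-0.4,0,0],
  [0,0,2.4,-0.8,-1,0,0],
  [0,0,3.8,-1.2,-1.7,0,0],
  [0,0,5.2,-1.6,-2.5,0,0],
  [0,0,6.6,-2,-3.3,0,0],
  [0,0,8,-2.35,-4.16,0,0],
  [0,0,9.4,-2.35,-4.16,0,0],
  [0,0,10.8,-2.35,-4.16,0,0],
  [0,0,12.2,-2.35,-4.16,0,0],
  [0,0,13.6,-2.35,-4.16,0,0],
  [0,0,15,-2.35,-4.16,0,0],
  [0,0,16,-2.35,-4.16,0,0],
  [0,0,17,-2.35,-4.16,0,0],
  [0,0,17,-2.35,-4.16,0,0],
  [0,0,17,-2.35,-4.16,0,0],
])

```text
time_s: 8.67
position: [0.4133, -0.2609, 0.3113]
tcp_rot: [[0.989, 0.146, -0.002], [0.146, -0.989, 0.002], [-0.001, -0.002, -1.0]]
force: [-0.4, -0.5, 0.9]
opening: 0.009
grasp_force: 0.0
```

Run:
```python
from h import *
snap('5');d=np.load('w5.npz');print(d['pos'],d['rot'].round(3).tolist(),read_state()['joint_positions'].round(1))
for n,P in dict(pad=(.415,-.315,.124),pin=(.457,-.322,.13),tcp=d['pos']).items(): print(n,wproj(d,P))
cv2.imwrite('pics/c5.png',d['image'])
```

```text
[ 0.41343146 -0.2611641   0.31182349] [[0.989, 0.146, -0.001], [0.146, -0.989, 0.001], [-0.001, -0.001, -1.0]] [-45.4  13.6  94.2   0.   72.3  36.2]
pad (np.float64(327.68539898429657), np.float64(188.46064411850796))
pin (np.float64(341.54422553090666), np.float64(153.59706342761268))
tcp (np.float64(278.5434696462867), np.float64(260.9600431959401))
```

View pics/c5.png

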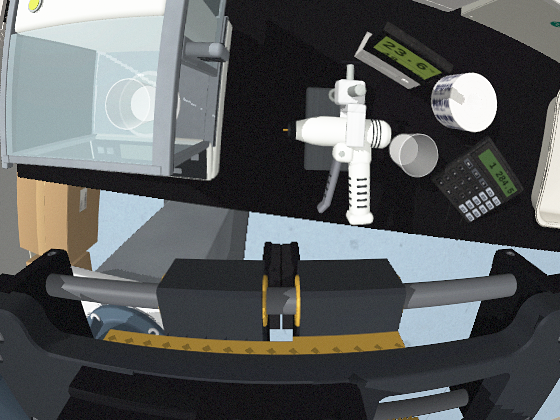

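The lever's front edge is at about column 327, row 188, as predicted, and the handle has moved back with the door open. Descending beside the trigger.

send_rows([
  [0,0,0,-0.05,0.85,1,0],
  [0,0,0,-0.05,0.85,2,0],
  [0,0,0,-0.05,0.85,3,0],
  [0,0,0,-0.05,0.85,4,0],
  [0,0,0,-0.05,0.85,5,0],
  [0,0,0,-0.05,0.85,6,0],
  [0,0,0,-0.05,0.85,6.5,0],
  [0,0,0,-0.05,0.85,6.8,0],
  [0,0,0,-0.05,0.85,6.8,0],
  [0,0,0,-0.05,0.85,6.8,0],
])

```text
time_s: 9.65
position: [0.4161, -0.2872, 0.1087]
tcp_rot: [[0.99, 0.144, 0.0], [0.144, -0.99, -0.0], [0.0, 0.0, -1.0]]
force: [0.1, 0.4, -0.3]
opening: 0.006
grasp_force: 0.0
```

send_rows([
  [0,0,0,0,0.05,0,0],
  [0,0,0,0,0.1,0,0],
  [0,0,0,0,0.15,0,0],
  [0,0,0,0,0.2,0,0],
  [0,0,0,0,0.25,0,0],
  [0,0,0,0,0.25,0,0],
])

```text
time_s: 10.15
position: [0.4171, -0.295, 0.109]
tcp_rot: [[0.99, 0.144, 0.001], [0.144, -0.99, -0.001], [0.001, 0.001, -1.0]]
force: [-0.6, -0.4, -0.1]
opening: 0.004
grasp_force: 0.0
```

send_rows([
  [0,0,0,0,0.04,0,0],
  [0,0,0,0,0.08,0,0],
  [0,0,0,0,0.12,0,0],
  [0,0,0,0,0.16,0,0],
  [0,0,0,0,0.2,0,0],
])

```text
time_s: 10.57
position: [0.4177, -0.3004, 0.1085]
tcp_rot: [[0.99, 0.144, -0.0], [0.144, -0.99, 0.0], [-0.0, -0.0, -1.0]]
force: [-0.0, 0.0, -0.5]
opening: 0.007
grasp_force: 0.0
```

send_rows([
  [0,0,0,0,0.03,0,0],
  [0,0,0,0,0.06,0,0],
  [0,0,0,0,0.09,0,0],
  [0,0,0,0,0.12,0,0],
])

```text
time_s: 10.9
position: [0.418, -0.3032, 0.1084]
tcp_rot: [[0.99, 0.143, -0.001], [0.143, -0.99, 0.002], [-0.0, -0.002, -1.0]]
force: [1.6, 2.9, 1.1]
opening: 0.001
grasp_force: 1.5
```

Contact. Squeeze slowly.

send_rows([
  [0,0,0,0,0.02,0,0],
  [0,0,0,0,0.04,0,0],
  [0,0,0,0,0.06,0,0],
  [0,0,0,0,0.08,0,0],
  [0,0,0,0,0.1,0,0],
  [0,0,0,0,0.12,0,0],
  [0,0,0,0,0.14,0,0],
  [0,0,0,0,0.16,0,0],
  [0,0,0,0,0.18,0,0],
  [0,0,0,0,0.2,0,0],
  [0,0,0,0,0.22,0,0],
  [0,0,0,0,0.24,0,0],
  [0,0,0,0,0.26,0,0],
  [0,0,0,0,0.28,0,0],
  [0,0,0,0,0.3,0,0],
])

```text
time_s: 12.15
position: [0.4175, -0.3106, 0.1082]
tcp_rot: [[0.99, 0.144, -0.004], [0.144, -0.99, 0.005], [-0.004, -0.005, -1.0]]
force: [-3.7, 6.6, 5.2]
opening: 0.003
grasp_force: 3.4
```

send_rows([
  [0,0,0,0,0.02,0,0],
  [0,0,0,0,0.04,0,0],
  [0,0,0,0,0.06,0,0],
  [0,0,0,0,0.08,0,0],
])

```text
time_s: 12.48
position: [0.4176, -0.3126, 0.1082]
tcp_rot: [[0.99, 0.144, -0.005], [0.144, -0.99, 0.005], [-0.004, -0.006, -1.0]]
force: [-3.8, 7.9, 5.2]
opening: 0.008
grasp_force: 3.9
```

send_rows([
  [0,0,0,0,0.02,0,0],
  [0,0,0,0,0.04,0,0],
  [0,0,0,0,0.06,0,0],
])

```text
time_s: 12.73
position: [0.4176, -0.3134, 0.1082]
tcp_rot: [[0.99, 0.144, -0.006], [0.144, -0.99, 0.007], [-0.004, -0.008, -1.0]]
force: [-3.0, 9.7, 6.7]
opening: 0.008
grasp_force: 5.2
```

send_rows([
  [0,0,0,0,0.03,0,0],
  [0,0,0,0,0.06,0,0],
  [0,0,0,0,0.09,0,0],
  [0,0,0,0,0.12,0,0],
])

```text
time_s: 13.07
position: [0.4176, -0.3148, 0.1081]
tcp_rot: [[0.99, 0.144, -0.007], [0.144, -0.99, 0.011], [-0.005, -0.012, -1.0]]
force: [-2.7, 13.6, 10.9]
opening: 0.007
grasp_force: 7.2
```

send_rows([
  [0,0,0,0,0.03,0,0],
  [0,0,0,0,0.06,0,0],
  [0,0,0,0,0.09,0,0],
])

```text
time_s: 13.32
position: [0.4176, -0.3159, 0.1081]
tcp_rot: [[0.99, 0.143, -0.008], [0.144, -0.99, 0.014], [-0.006, -0.015, -1.0]]
force: [-2.0, 18.3, 12.2]
opening: 0.005
grasp_force: 9.1
```

Lateral force of 18 N is well above the 10–13 N expected at home, so the trigger is on its stop. I'll press slightly more and hold, then ease out.

send_rows([
  [0,0,0,0,0.03,0,0],
  [0,0,0,0,0.06,0,0],
  [0,0,0,0,0.06,0,0],
  [0,0,0,0,0.06,0,0],
  [0,0,0,0,0.06,0,0],
  [0,0,0,0,0.06,0,0],
])

```text
time_s: 13.82
position: [0.4176, -0.3159, 0.1081]
tcp_rot: [[0.99, 0.143, -0.009], [0.144, -0.989, 0.017], [-0.006, -0.018, -1.0]]
force: [-1.5, 19.9, 13.7]
opening: 0.005
grasp_force: 10.0
```

send_rows([
  [0,0,0,0,-0.03,0,0],
  [0,0,0,0,-0.06,0,0],
  [0,0,0,0,-0.09,0,0],
  [0,0,0,0,-0.12,0,0],
  [0,0,0,0,-0.15,0,0],
  [0,0,0,0,-0.18,0,0],
  [0,0,0,0,-0.21,0,0],
  [0,0,0,0,-0.24,0,0],
  [0,0,0,0,-0.27,0,0],
  [0,0,0,0,-0.3,0,0],
  [0,0,0,0,-0.33,0,0],
  [0,0,0,0,-0.36,0,0],
  [0,0,0,0,-0.39,0,0],
  [0,0,0,0,-0.42,0,0],
])

```text
time_s: 14.98
position: [0.4176, -0.3104, 0.1082]
tcp_rot: [[0.99, 0.144, -0.004], [0.144, -0.99, 0.004], [-0.003, -0.005, -1.0]]
force: [-3.0, 5.5, 3.7]
opening: 0.003
grasp_force: 3.0
```

send_rows([
  [0,0,0,0,-0.03,0,0],
  [0,0,0,0,-0.06,0,0],
  [0,0,0,0,-0.09,0,0],
  [0,0,0,0,-0.12,0,0],
  [0,0,0,0,-0.15,0,0],
  [0,0,0,0,-0.18,0,0],
  [0,0,0,0,-0.21,0,0],
  [0,0,0,0,-0.24,0,0],
  [0,0,0,0,-0.27,0,0],
  [0,0,0,0,-0.3,0,0],
  [0,0,0,0,-0.33,0,0],
  [0,0,0,0,-0.36,0,0],
  [0,0,0,0,-0.39,0,0],
  [0,0,0,0,-0.42,0,0],
  [0,0,0,0,-0.45,0,0],
  [0,0,0,0,-0.48,0,0],
  [0,0,0,0,-0.51,0,0],
  [0,0,0,0,-0.54,0,0],
])

```text
time_s: 16.48
position: [0.4173, -0.2966, 0.1087]
tcp_rot: [[0.99, 0.144, 0.0], [0.144, -0.99, -0.001], [0.0, 0.001, -1.0]]
force: [0.5, -0.1, 0.4]
opening: 0.004
grasp_force: 0.0
```

Force rose against a fixed position, confirming home. The trigger is out again and free. Lift and return over the handle.

send_rows([
  [0,0,0,0,-0.2,0,0],
  [0,0,0,0,-0.2,0,0],
  [0,0,0,0,-0.2,-1,0],
  [0,0,0,0,-0.2,-2,0],
  [0,0,0,0,-0.2,-3,0],
  [0,0,0,0,-0.2,-4,0],
  [0,0,0,0,-0.2,-5,0],
  [0,0,0,0,-0.2,-6,0],
  [0,0,0,0,-0.2,-6.8,0],
  [0,0,0,0,-0.2,-6.8,0],
  [0,0,0,0,-0.2,-6.8,0.6],
])

```text
time_s: 17.4
position: [0.4167, -0.2907, 0.3139]
tcp_rot: [[0.99, 0.144, 0.002], [0.144, -0.99, -0.003], [0.002, 0.003, -1.0]]
force: [-0.9, 0.3, -0.4]
opening: 0.032
grasp_force: 0.0
```

send_rows([
  [0,0,-1.4,0.5,-0.3,0,0.6],
  [0,0,-2.8,1,-0.6,0,0.6],
  [0,0,-4.2,1.5,-1,0,0.6],
  [0,0,-5.6,2,-1.4,0,0.6],
  [0,0,-7,2.5,-1.8,0,0.6],
  [0,0,-8.4,3,-2.2,0,0.6],
  [0,0,-9.8,3.5,-2.5,0,0.6],
  [0,0,-11.2,4,-2.8,0,0.6],
  [0,0,-12.6,4.41,-2.96,0,0.6],
  [0,0,-14,4.41,-2.96,0,0.6],
  [0,0,-15.4,4.41,-2.96,0,0.6],
  [0,0,-17,4.41,-2.96,0,0.6],
  [0,0,-17,4.41,-2.96,0,0.6],
  [0,0,-17,4.41,-2.96,0,0.6],
  [0,0,-17,4.41,-2.96,0,0.6],
])

```text
time_s: 18.65
position: [0.5339, -0.1833, 0.3114]
tcp_rot: [[-0.054, 0.999, -0.002], [0.999, 0.054, 0.001], [0.001, -0.002, -1.0]]
force: [0.9, 1.0, -0.0]
opening: 0.6
grasp_force: 0.0
```

Run:
```python
from h import *
snap('6');d=np.load('w6.npz');print(d['pos'],d['rot'].round(3).tolist(),read_state()['opening'])
for x in(.529,.535,.541): print(wproj(d,(x,-.1835,.215)),wproj(d,(x,-.1965,.215)))
cv2.imwrite('pics/c6.png',d['image'])
```

```text
[ 0.53417365 -0.18352909  0.31198354] [[-0.055, 0.998, -0.001], [0.998, 0.055, 0.001], [0.001, -0.001, -1.0]] 0.5970068440144948
(np.float64(272.9187874070312), np.float64(204.86404551098627)) (np.float64(272.20614028285314), np.float64(219.45890029041112))
(np.float64(280.07374828170873), np.float64(205.2361146696463)) (np.float64(279.25675285780915), np.float64(219.82353718662284))
(np.float64(287.22461830998), np.float64(205.60795390094216)) (np.float64(286.30368886005607), np.float64(220.18337590930295))
```

View pics/c6.png

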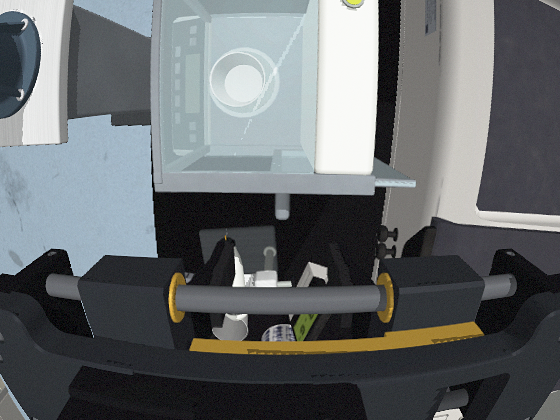

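The door is still open, with the handle at columns 276–289 between the fingers. Descend and push it shut.

send_rows([
  [0,0,0,0,0,1,0.6],
  [0,0,0,0,0,2,0.6],
  [0,0,0,0,0,3,0.6],
  [0,0,0,0,0,3.95,0.6],
  [0,0,0,0,0,3.95,0.6],
  [0,0,0,0,0,3.95,0.4],
  [0,0,0,0,0,3.95,0.4],
  [0,0,0,0,0,3.95,0.4],
  [0,0,0,0,0,3.95,0.4],
  [0,0,0,0,0,3.95,0.4],
])

```text
time_s: 19.63
position: [0.5353, -0.1841, 0.1957]
tcp_rot: [[-0.057, 0.998, 0.003], [0.998, 0.057, -0.002], [-0.002, 0.003, -1.0]]
force: [0.0, 0.3, 0.4]
opening: 0.408
grasp_force: 0.0
```

send_rows([
  [0,0,0,0,-0.2,0,0.4],
  [0,0,0,0,-0.4,0,0.4],
  [0,0,0,0,-0.6,0,0.4],
  [0,0,0,0,-0.8,0,0.4],
  [0,0,0,0,-1.0,0,0.4],
  [0,0,0,0,-1.2,0,0.4],
  [0,0,0,0,-1.4,0,0.4],
  [0,0,0,0,-1.6,0,0.4],
  [0,0,0,0,-1.8,0,0.4],
  [0,0,0,0,-2.0,0,0.4],
  [0,0,0,0,-2.2,0,0.4],
  [0,0,0,0,-2.4,0,0.4],
  [0,0,0,0,-2.5,0,0.4],
  [0,0,0,0,-2.6,0,0.4],
  [0,0,0,0,-2.7,0,0.4],
  [0,0,0,0,-2.8,0,0.4],
  [0,0,0,0,-2.9,0,0.4],
  [0,0,0,0,-3,0,0.4],
  [0,0,0,0,-3.1,0,0.4],
])

```text
time_s: 21.22
position: [0.4414, -0.1889, 0.194]
tcp_rot: [[-0.057, 0.998, -0.0], [0.998, 0.057, 0.0], [0.0, -0.0, -1.0]]
force: [0.5, 0.4, -0.7]
opening: 0.397
grasp_force: 0.5
```

send_rows([
  [0,0,0,0,-0.05,0,0.4],
  [0,0,0,0,-0.1,0,0.4],
  [0,0,0,0,-0.15,0,0.4],
  [0,0,0,0,-0.2,0,0.4],
  [0,0,0,0,-0.25,0,0.4],
])

```text
time_s: 21.63
position: [0.434, -0.1893, 0.194]
tcp_rot: [[-0.057, 0.998, -0.0], [0.998, 0.057, 0.0], [0.0, 0.0, -1.0]]
force: [1.3, 0.9, -0.1]
opening: 0.397
grasp_force: 0.5
```

Not at the stop yet, so keep going.

send_rows([
  [0,0,0,0,-0.05,0,0.4],
  [0,0,0,0,-0.1,0,0.4],
  [0,0,0,0,-0.15,0,0.4],
  [0,0,0,0,-0.2,0,0.4],
  [0,0,0,0,-0.25,0,0.4],
  [0,0,0,0,-0.25,0,0.4],
])

```text
time_s: 22.13
position: [0.4337, -0.1894, 0.1939]
tcp_rot: [[-0.052, 0.998, 0.016], [0.999, 0.052, 0.001], [-0.0, 0.016, -1.0]]
force: [21.5, 7.5, -13.7]
opening: 0.405
grasp_force: 10.6
```

It has stopped at 21 N. Door travel works out to 112.8 − 23 = 89.8 mm, so it is fully shut. Back off and lift clear.

send_rows([
  [0,0,0,0,0.2,0,0.4],
  [0,0,0,0,0.4,0,0.4],
  [0,0,0,0,0.6,0,0.4],
  [0,0,0,0,0.6,0,0.4],
  [0,0,0,0,0.6,0,0.4],
  [0,0,0,0,0.6,-1,0.4],
  [0,0,0,0,0.6,-2,0.4],
  [0,0,0,0,0.6,-3,0.4],
  [0,0,0,0,0.6,-4,0.4],
  [0,0,0,0,0.6,-4,0.4],
  [0,0,0,0,0.6,-4,0.4],
])

```text
time_s: 23.05
position: [0.4448, -0.1893, 0.3157]
tcp_rot: [[-0.057, 0.998, 0.003], [0.998, 0.057, -0.003], [-0.003, 0.003, -1.0]]
force: [-1.1, -0.1, -0.5]
opening: 0.402
grasp_force: 0.0
```

Run:
```python
from h import *
snap('7');d=np.load('w7.npz');print(d['pos'],read_state()['force'])
im=d['image']
# handle column: compare bright grey tab vs dark background along the row through its outer part
for x in(.440,.446,.452,.458): print(x,np.round(wproj(d,(x,-.194,.215))))
c=np.round(wproj(d,(.446,-.196,.215))).astype(int);print(c,im[c[1]-2,c[0]-25:c[0]+26].mean(1).astype(int))
```

```text
[ 0.44349519 -0.18825303  0.31316736] [ 0.65534484 -0.20522909  0.10624569]
0.44 [275. 211.]
0.446 [282. 212.]
0.452 [289. 212.]
0.458 [296. 212.]
[282 214] [ 14  19  19  12  24   9  18  28  16  19  12  26  16  23  12  16  16  18
  22  98 143 149 155 163 162 165 163 164 161 161 160 160 137  67  21  23
   9  13   5  20  19  22  20  23  20  15  24  21  21  20  14]
```

The handle is at x = 0.446, the expected shut position, and nothing is touching.

```bash
python3 -c "
from rig import bot
print(bot.hand_in())"
```

```text
the job is handed in; nothing more can be done
None
```

I handed the job in at about 23 s of the 70 s limit: the door was opened fully, the trigger was squeezed home and let back out slowly, and the door was slid shut again. The hand-in gave no score, and I judged the trigger's full travel from force and position, not from a picture.

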